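# Open the fuse box and hold the spare relay ready over its socket

### The arm

A 6-joint arm with a two-finger parallel gripper is mounted at the origin on the work surface. World frame = base frame: x ahead of the robot, y to its left, z up, the work surface at z = 0. Lengths are in mm, angles in rad, forces in N, time in s.
With the tool pointing down it reaches from about 350 to 875 mm from the base axis. Payload 4.2 kg.
Tool frame: the origin (TCP) lies midway between the tips of the shut fingers; the grasp point (between the pads) lies 19 mm behind it; x points along the fingers, y is the direction in which the jaws open and shut, and the axes are right-handed (so a half turn about x gives the same grasp; the last joint's range is limited). The gripper opens to 85 mm and grips with 20 to 120 N. Pads are 22 mm wide; open, the fingers measure 114 mm over their backs; the gripper's body (76 mm by 85 mm) begins 54 mm behind the grasp point. The pads swing forward as they close: fully open they stand 13 mm farther back than shut.
Start: joints at [1.581, 0.385, 0.008, 0, -1.194, -0.259], TCP at [153.869, 605.742, 231.312] pointing down, gripper open.
Joint ranges: [-3.14, 3.14], [-1.21, 2.06], [-1.07, 1.41], [-3.16, 2.05], [-2.99, -0.16], [-3.1, 3.1]. Speed limits (rad/s): [2.79, 2.79, 3.14, 3.14, 3.14, 3.14].

### API

Orientations are given as a unit quaternion [x, y, z, w].
In Python, from bench import readout, imaging, arm gives the robot as it stands.
- The arm moves only by the tool arm_command, never from a script. Its argument "increments" is a list of rows, each a list of 3 entries, a list of its own where there are three numbers: the turn, a rotation vector about the world's x, y, z in degrees, then the shift along the world's x, y, z in mm, then the closure, from 0 (fully open) to 1 (shut). In form: [[[ax, ay, az], [tx, ty, tz], fingers], ...]. A call has exactly 5 rows; each row is the pose to reach, as a shift and turn from the pose measured when the call began; what a row does not reach only later rows make up. A row lasts 1/10 s, in which the tool goes at most 50 mm and 8.59 degrees, less where a joint would pass 70% of its speed; a pose out of reach is approached as far as the arm can. A call with a gripper value outside its range is refused whole. The fingers move at their own pace and stop on an object; the grip force is fixed at half the most. Time passes only in rows, so rows that repeat a pose let the fingers close, or fill a call up. It gives the time, the measured TCP pose, the force and the opening at its end, in the units of the state.
- readout.read_state(): the state, without advancing time (a new reading comes with each control period).
- imaging.get_image(name): name is "scene" or "top" or "wrist"; returns (picture, depth): 400x640x3 uint8, blue, green, red; 400x640 float32, mm along the optical axis (not along the pixel's ray), 0 where there is no reading.
- imaging.camera_info(name): a dict with "vfov" (degrees; the focal length in pixels is half the picture's height over the tangent of half this angle, whatever the lens; pixels are square), "cx", "cy" (the principal point, pixels), "eye" and "rotation" of the camera in the world; the wrist camera has in their place "T_tool_cam" (4x4, takes a point from camera to tool coordinates, whose origin is the TCP and whose axes are the tool frame's). Camera axes: x right, y down, z forward; pixel columns grow to the right and rows downward; lengths in mm; the calibration is good to about 2 mm. A picture is of the moment at which its call begins: read the wrist's pose just before it. camera_info takes no time and is no camera call.
- arm.job_done(): hands the job in, once; it reports no verdict.
The state is a dict: "clock": time; "joints": joint angles; "joint_vel": joint speeds; "joint_efforts": joint torques, N m; "position": TCP position; "ee_rot": TCP orientation; "contact_force": force on the tool from outside, world axes, zero at the start; "wrist_torque": the same for the moment, N m; "gripper_width": finger opening in mm.
Only numpy, scipy, OpenCV 4.12 (cv2) and the standard library are available. Lean on these libraries where they do the work, as an engineer would, in place of code of your own. Each camera call takes 0.05 s, during which the arm holds its last target. There are 200 camera calls.

### The job

Lever open the fuse box's snapped-shut hinged cover by its front lip with the flat pry tool, not with the fingers, until it falls right back, and lay the tool down again on the open bench. Then pick up the spare relay from the bench, carry it blades down over the bench clutter and the box's wall without hitting anything, and stop with it square over the one empty relay socket, either way round, its blade tips just above the socket - about a centimetre or a little less - and touching nothing, so that I can check the blades against the slots before it is plugged in. Finish like that, still holding the relay steady: do not plug it in or let go of it, and leave the other things on the bench where they are.

Things in the scene. Friction and masses are not known exactly. Their poses are not given: they have to be found in the camera images.
- fusebox: black car fuse box fixed on the bench, 130 (x) by 180 (y) mm, walls 62 mm high, 3 mm thick, deck inside 33 mm above the bench. Origin: centre of its underside; front is -x. Inside: low fuses along the middle (tops 44 mm up), three small relays along the far side (tops 58 mm), and two relay bays 20 mm to -x and 44 mm to either side in y: one full, one empty
- cover (a joint): angle of the box's black cover, hinged along y at the far side: 0 closed, grows as it opens upward, stop at 2.4 rad. 110 g. Snapped shut by a small sprung catch in the middle of the front wall: about 3 N up at the lip pops it free; then it falls shut while short of upright and falls open to its stop once past it (about 1.7 rad). Closed, its top is 78 mm above the bench; 16 mm deep
- cover_hinge (a point): point on the cover's hinge axis, midway along it: 68 mm to +x of the box's centre and 60 mm above the bench; axes as the box's
- cover_lip (a point): middle of the underside of the cover's front lip (60 wide in y, 14 deep in x, 4 mm thick). Closed: 58 mm above the bench, 75 mm to -x of the box's centre; the cover's front wall is 7 mm and the box's wall 10 mm to its +x. Below it a ledge 60 mm wide sticks out 12 mm from the box, top 46 mm up: the blade goes into the 12 mm slot between. 143 mm from the hinge axis
- prytool_grip (a point): flat pry tool, 165 mm long, 120 g, lying on the bench: black handle 90 mm long, 22 mm square, then a straight steel blade 75 mm long, 18 wide, 2.5 thick, flat side level. This point: in the handle, half-way up (11 mm), near the balance point; +x runs towards the blade. The handle reaches 68 mm to -x and 21 mm to +x of it
- prytool_tip (a point): tip of the pry tool's blade, in the middle of its thickness, 96.5 mm ahead (+x) of the grip point and at the same height
- relay_mid (a point): the spare relay, standing on the bench on its five blades: grey body 52 (x) by 28 (y) by 32 mm high, blades 11 mm long below it, 43 mm in all, 65 g. This point: its centre, half-way up, 21.5 mm above the blade tips. The blade pattern is the same after a half turn
- socket_top (a point): centre of the upper face of the empty relay socket, 39 mm above the bench: a black block 60 mm (x) by 36 mm (y) with five slots, in one of the two bays of the fuse box; axes as the box's, its long side along x as the relay's must be
- socket: the same empty socket block, 6 mm high; origin at the centre of its underside
- twin: the relay already plugged into the other bay, same size as the spare one, its top 71 mm above the bench; origin at the centre of its socket's underside on the deck
- socket_rail: bystander: aluminium rail 130 mm long, 22 mm wide with five upright steel sockets, 40 mm high in all, lying on the bench to the robot's left in front of the box; origin at the centre of its underside, x along it
- bolt_tray: bystander: small steel tray of bolts, 110 by 50 by 30 mm, to the robot's right in front of the box; origin at the centre of its underside, x along it
- cleaner_can: bystander: upright spray can, 52 mm diameter, 170 mm high, on the right beyond the work; origin at the centre of its underside
- wrench: bystander: steel combination wrench 155 mm long, 8 mm high, lying on the left beyond the work; origin at the middle of its underside, x along it
Mind the look-alikes: they are no part of the job. Leave any purple or turquoise look-alike of the part that bears relay_mid alone.

How it is judged (in metres and radians):
On the way, in this order (a step that is already met when the one before it is completed fails the run):
1. the pry tool, under the lip, lifts the cover (value of joint cover above 0.15 rad and contact force between prytool and cover above 0.1 N), for 0.05 s.
2. the cover lies right back (value of joint cover above 2.2 rad), for 0.2 s.
3. the pry tool lies on the bench again, let go (height (world z) of prytool_grip below 0.02 m and contact force between the fingers and prytool below 0.05 N and linear speed of prytool below 0.03 m/s), for 0.2 s.
At the end, for the whole second after the job is handed in: Cover right back (over 2.2 rad); relay held, still, upright within 0.12 rad, within 5 mm of the empty socket's centre, square within 0.14 rad either way round, blade tips 2 to 15 mm above the socket, touching only the fingers; pry tool lying free on the bench, handle centre under 20 mm up (value of joint cover above 2.2 rad and horizontal distance between relay_mid and socket_top below 0.005 m and z of relay_mid in the frame of socket_top between 0.0235 and 0.0365 m and angle between the x axis of relay_mid and the x axis of socket_top, either way round below 0.14 rad and angle between relay_mid's own z axis and vertical below 0.12 rad and linear speed of each of relay, prytool below 0.02 m/s and contact force between the fingers and relay above 0.5 N and contact force between relay and fusebox below 0.05 N and contact force between relay and socket below 0.05 N and contact force between relay and twin below 0.05 N and height (world z) of prytool_grip below 0.02 m and contact force between the arm and prytool below 0.05 N and contact force between the arm and fusebox below 0.5 N); the arm keeps its last pose, push and grip.
It fails at once if the cover is lifted by the hand instead of the tool (value of joint cover below 0.5 rad and contact force between any of the fingers, the arm and cover above 0.5 N).
It fails at once if the relay strikes the box, its socket, the fitted relay or a bystander (contact force between relay and fusebox above 1 N or contact force between relay and socket above 1 N or contact force between relay and twin above 1 N or contact force between relay and socket_rail above 1 N or contact force between relay and bolt_tray above 1 N or contact force between relay and cleaner_can above 1 N or contact force between relay and wrench above 1 N).
It fails at once if a bystander on the bench is disturbed (distance of any of socket_rail, bolt_tray, cleaner_can, wrench from where it was at the start of the episode above 0.015 m).
It also fails if it takes over 67 s, if anything falls off the work surface, if the arm or the gripper's body presses on something with over 40 N, if the wrist force passes 120 N, or if a joint passes its speed limit or range.

## Working session

There is one attempt and no reset: what is moved stays moved. The work goes in short steps, Python scripts to look and compute and a tool call to move; the robot and the scene stay as the last step left them, time stands still between calls to the robot, and variables do not carry over. Pictures are saved under pics/ and viewed, about 8 in all and at most 12, crops included, and the job is handed in when it is done.

Besides the shell and the picture viewer there is one more tool, called after ">>>" as name(argument=value, ...) on one line, values as JSON. arm_command: Moves the arm, as the interface text tells. Its arguments: {"type":"object","properties":{"increments":{"type":"array","items":{"type":"array"}}},"required":["increments"]}

```bash
mkdir -p pics; ls
cat > h.py <<'E'
import numpy as np, cv2
from scipy.spatial.transform import Rotation as R
from bench import readout, imaging, arm
def K(ci,h=400): return h/2/np.tan(np.radians(ci['vfov'])/2)
def snap(n):
    st=readout.read_state(); im,d=imaging.get_image(n); ci=imaging.camera_info(n); f=K(ci)
    if n=='wrist':
        T=np.array(ci['T_tool_cam']); Rt=R.from_quat(st['ee_rot']).as_matrix()
        Rc=Rt@T[:3,:3]; e=Rt@T[:3,3]+np.array(st['position'])
    else:
        Rc=np.array(ci['rotation']); e=np.array(ci['eye'])
        if Rc.shape!=(3,3): Rc=R.from_quat(Rc).as_matrix()
    v,u=np.mgrid[:400,:640]
    ray=np.stack([(u-ci['cx'])/f,(v-ci['cy'])/f,np.ones_like(u,float)],-1)@Rc.T
    P=e+ray*d[...,None]; P[d==0]=np.nan
    return im,d,P,ray,e
def onplane(ray,e,u,v,z):
    r=ray[int(v),int(u)]; return e+r*(z-e[2])/r[2]
E
python3 - <<'E'
from h import *
for n in ('scene','top'):
    print({k:(v if not hasattr(v,'shape') else v.tolist()) for k,v in imaging.camera_info(n).items()})
    im,d,P,ray,e=snap(n); np.savez(n+'0.npz',im=im,P=P,ray=ray,e=e); cv2.imwrite(f'pics/{n}0.png',im)
print(imaging.camera_info('wrist'),readout.read_state())
E
```

```text
pics
{'vfov': 43.00572303227288, 'cx': 326.60225912283687, 'cy': 201.54990728897403, 'eye': [964.8676020177792, 631.0456110013246, 853.4669041613216], 'rotation': [0.24785129604222958, 0.8955992464913279, -0.3540889001153809, -0.10532224622287778]}
{'vfov': 46.58175884317454, 'cx': 320.6744201847297, 'cy': 198.90438576221004, 'eye': [462.71153642253375, 23.34840626788044, 1063.960743087904], 'rotation': [0.7102651361205066, -0.7005602331721834, 0.0536975449582681, -0.043074003469714524]}
{'vfov': 64.44083081023457, 'cx': 319.0111118309346, 'cy': 200.59087767905186, 'T_tool_cam': array([[ 6.22185739e-04, -2.83387134e-01,  9.59005394e-01,
        -1.43286294e+02],
       [ 9.99999758e-01, -1.21382553e-04, -6.84650834e-04,
         7.79546814e-01],
       [ 3.10427761e-04,  9.59005588e-01,  2.83386990e-01,
        -7.29309659e+01],
       [ 0.00000000e+00,  0.00000000e+00,  0.00000000e+00,
         1.00000000e+00]])} {'clock': 0.1, 'joints': array([ 1.58063590e+00,  3.85460066e-01,  6.79008223e-03, -4.44335049e-04,
       -1.19400987e+00, -2.58615280e-01]), 'joint_vel': array([-7.57020624e-04, -8.58766714e-04,  2.50018070e-03,  4.19386237e-05,
        3.00294123e-03,  7.36139875e-04]), 'joint_efforts': array([-3.72155737e-04, -3.93315125e+01,  1.88929135e+01,  4.19794723e+00,
       -2.56386833e-03,  8.14626276e-06]), 'position': array([153.72894497, 605.26762278, 230.35221943]), 'ee_rot': array([-0.70158043,  0.08846578,  0.70169161,  0.08710683]), 'contact_force': array([ 0.02366363, -0.74062988,  0.27365719]), 'wrist_torque': array([-0.02359202, -0.00331647, -0.00825887]), 'gripper_width': 85.49055912654688}
```

View pictures.

View pics/top0.png

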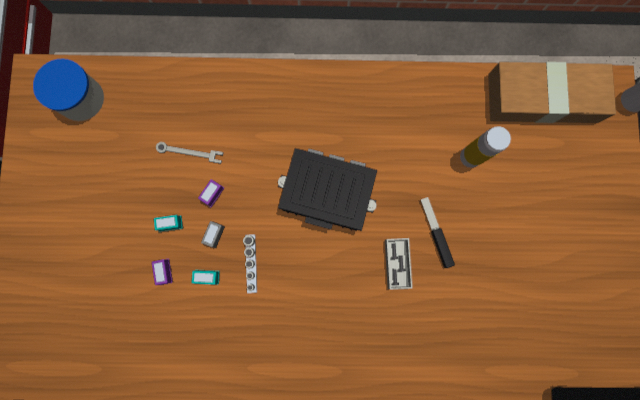

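View pics/scene0.png

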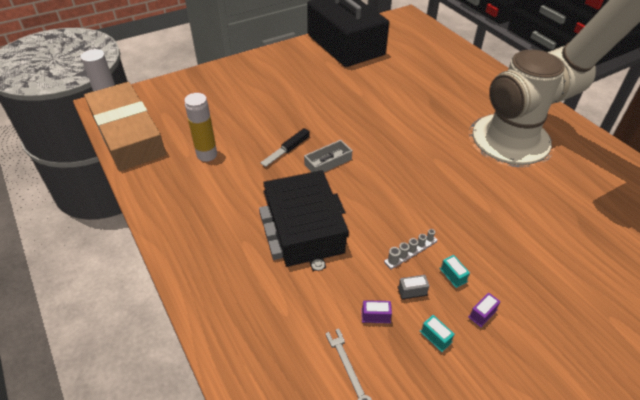

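Run:
```python
from h import *
D=np.load('top0.npz'); im,P,ray,e=D['im'],D['P'],D['ray'],D['e']
print('table z',np.nanmedian(P[300:380,100:500,2]), 'depth nan',np.isnan(P[...,2]).mean())
def rect(win,mask,name,z,erode=0):
    u0,u1,v0,v1=win; m=np.zeros(im.shape[:2],np.uint8); m[v0:v1,u0:u1]=mask[v0:v1,u0:u1]
    n,l,s,c=cv2.connectedComponentsWithStats(m); k=1+np.argmax(s[1:,4]); ys,xs=np.where(l==k)
    q=np.array([onplane(ray,e,x,y,z)[:2] for x,y in zip(xs,ys)],np.float32)
    print(name,'z med',np.nanmedian(P[ys,xs,2]),len(xs),'rect',cv2.minAreaRect(q),'\n',cv2.boxPoints(cv2.minAreaRect(q)).round(1).tolist())
    return xs,ys
Z=P[...,2]; hsv=cv2.cvtColor(im,cv2.COLOR_BGR2HSV); S,V=hsv[...,1].astype(int),hsv[...,2].astype(int)
rect((260,400,140,240),((Z>72)&(Z<84)).astype(np.uint8),'cover',78)
rect((290,345,205,240),((Z>52)&(Z<70)).astype(np.uint8),'lip',62)
rect((195,230,215,255),((Z>30)&(Z<50)).astype(np.uint8),'relay',43)
rect((425,465,220,275),((Z>12)&(Z<30)&(V<70)).astype(np.uint8),'handle',22)
rect((410,445,190,245),((S<60)&(V>110)).astype(np.uint8),'blade',12)
rect((235,265,230,300),((S<60)&(V>110)).astype(np.uint8),'rail',20)
rect((380,415,230,295),((S<80)&(V>90)).astype(np.uint8),'tray',30)
rect((450,515,120,180),((Z>30)).astype(np.uint8),'can',170)
rect((150,230,135,170),((S<60)&(V>90)).astype(np.uint8),'wrench',8)
D=np.load('scene0.npz'); im,P,ray,e=D['im'],D['P'],D['ray'],D['e'];Z=P[...,2]; hsv=cv2.cvtColor(im,cv2.COLOR_BGR2HSV); S,V=hsv[...,1].astype(int),hsv[...,2].astype(int)
print('scene table',np.nanmedian(P[330:390,220:300,2]))
rect((255,350,170,270),((Z>72)&(Z<84)).astype(np.uint8),'cover',78)
rect((395,432,270,302),((Z>37)&(Z<50)).astype(np.uint8),'relay',43)
rect((275,320,120,165),((Z>14)&(Z<30)&(V<90)).astype(np.uint8),'handle',22)
```

```text
table z -0.2316652225681537 depth nan 0.00413671875
cover z med 79.19879742660368 5292 rect ((622.5408935546875, -4.691017150878906), (185.5720672607422, 136.39776611328125), 75.58108520507812) 
 [[533.4000244140625, -77.5999984741211], [665.5, -111.5], [711.7000122070312, 68.19999694824219], [579.5999755859375, 102.19999694824219]]
lip z med 62.17083676760171 191 rect ((550.9068603515625, 14.581157684326172), (61.49657440185547, 14.832683563232422), 75.51936340332031) 
 [[536.0, -13.300000190734863], [550.4000244140625, -17.0], [565.7999877929688, 42.5], [551.4000244140625, 46.20000076293945]]
relay z med 42.89407407273245 329 rect ((523.7149047851562, 246.85617065429688), (31.0398006439209, 51.77629089355469), 69.22087097167969) 
 [[494.0, 241.5], [542.4000244140625, 223.1999969482422], [553.4000244140625, 252.1999969482422], [505.0, 270.6000061035156]]
handle z med 21.575337344279205 403 rect ((500.4578857421875, -265.935546875), (88.75975799560547, 23.562702178955078), 19.214962005615234) 
 [[454.70001220703125, -269.3999938964844], [462.3999938964844, -291.70001220703125], [546.
[... 1751 characters left out ...]
, -79.19999694824219], [665.7999877929688, -113.5], [714.0999755859375, 73.19999694824219], [581.5, 107.5]]
relay z med 43.97362073068081 376 rect ((525.7489624023438, 249.9892578125), (31.725324630737305, 53.28122329711914), 70.09783172607422) 
 [[495.29998779296875, 244.10000610351562], [545.4000244140625, 226.0], [556.2000122070312, 255.8000030517578], [506.1000061035156, 274.0]]
handle z med 22.64338672064065 222 rect ((503.5325927734375, -262.4897766113281), (93.49557495117188, 27.745237350463867), 19.667251586914062) 
 [[454.79998779296875, -265.20001220703125], [464.20001220703125, -291.29998779296875], [552.2000122070312, -259.79998779296875], [542.9000244140625, -233.6999969482422]]
```

Run:
```python
from h import *
m=R.from_quat(readout.read_state()['ee_rot']).as_matrix(); print(m.round(3)); print(np.degrees(np.arctan2(m[1,1],m[0,1])))
T=np.array(imaging.camera_info('wrist')['T_tool_cam']); print((m@T[:3,:3]).round(2),(m@T[:3,3]).round(1))
D=np.load('top0.npz'); print(onplane(D['ray'],D['e'],497,139,170))
```

```text
[[-0.    -0.246 -0.969]
 [-0.002 -0.969  0.246]
 [-1.     0.002 -0.   ]]
-104.263191741517
[[-0.25 -0.93 -0.27]
 [-0.97  0.24  0.07]
 [ 0.    0.28 -0.96]] [ 70.5 -18.5 143.3]
[ 711.56618826 -338.71075183  170.        ]
```

>>> arm_command(increments=[[[0,0,0],[35,-36,0],0],[[0,0,0],[70,-71,0],0],[[0,0,0],[104,-107,0],0],[[0,0,0],[139,-142,0],0],[[0,0,0],[173,-178,0],0]])

```text
clock: 0.6
position: [327.7, 425.5, 230.0]
ee_rot: [-0.702, 0.089, 0.702, 0.087]
contact_force: [1.1, 1.2, 0.5]
gripper_width: 85.4
```

>>> arm_command(increments=[[[0,0,0],[35,-36,0],0],[[0,0,0],[70,-71,0],0],[[0,0,0],[104,-107,0],0],[[0,0,0],[139,-142,0],0],[[0,0,0],[173,-178,0],0]])

```text
clock: 1.1
position: [501.5, 245.9, 229.8]
ee_rot: [-0.701, 0.089, 0.702, 0.087]
contact_force: [1.2, 0.6, 0.2]
gripper_width: 85.5
```

>>> arm_command(increments=[[[0,0,3],[2,-45,0],0],[[0,0,6],[3,-90,0],0],[[0,0,9],[4,-135,0],0],[[0,0,12],[5,-180,0],0],[[0,0,15],[6,-225,0],0]])

```text
clock: 1.6
position: [507.0, 19.1, 229.5]
ee_rot: [-0.707, -0.005, 0.707, -0.007]
contact_force: [1.1, -0.7, 0.2]
gripper_width: 85.5
```

>>> arm_command(increments=[[[0,0,4],[4,-48,0],0],[[0,0,8],[8,-96,0],0],[[0,0,12],[12,-144,0],0],[[0,0,15],[16,-192,0],0],[[0,0,18],[20,-230,0],0]])

```text
clock: 2.1
position: [526.4, -213.4, 229.1]
ee_rot: [-0.697, -0.115, 0.698, -0.117]
contact_force: [1.3, -1.0, 1.1]
gripper_width: 85.2
```

```bash
cat >> h.py <<'E'
def rect(P,ray,e,mask,z):
    n,l,s,c=cv2.connectedComponentsWithStats(mask.astype(np.uint8)); k=1+np.argmax(s[1:,4]); ys,xs=np.where(l==k)
    r=ray[ys,xs]; q=(e+r*((z-e[2])/r[:,2])[:,None])[:,:2].astype(np.float32)
    return np.median(P[ys,xs,2]),len(xs),cv2.minAreaRect(q),cv2.boxPoints(cv2.minAreaRect(q)).round(1).tolist()
E
python3 - <<'E'
from h import *
im,d,P,ray,e=snap('wrist'); cv2.imwrite('pics/w1.png',im); s=readout.read_state(); print(s['position'])
hsv=cv2.cvtColor(im,cv2.COLOR_BGR2HSV); S,V=hsv[...,1].astype(int),hsv[...,2].astype(int)
near=(np.hypot(P[...,0]-530,P[...,1]+255)<130)&(P[...,1]<-200)
print('table',np.nanmedian(P[...,2]))
print('handle',rect(P,ray,e,near&(P[...,2]>17)&(P[...,2]<26)&(V<80),22))
print('blade',rect(P,ray,e,near&(S<70)&(V>100)&(P[...,2]>6)&(P[...,2]<18),12.2))
E
```

```text
[ 526.91658735 -217.27014928  228.70234712]
table 1.0230060584586624
handle (np.float64(22.42839698301907), 1140, ((501.31689453125, -269.346923828125), (88.15335083007812, 19.20233917236328), 20.09872817993164), [[456.6000061035156, -275.5], [463.20001220703125, -293.5], [546.0, -263.20001220703125], [539.4000244140625, -245.1999969482422]])
blade (np.float64(12.857879754441399), 1011, ((576.75048828125, -242.97613525390625), (76.74076080322266, 17.2064266204834), 21.30256462097168), [[537.9000244140625, -248.89999389648438], [544.0999755859375, -264.8999938964844], [615.5999755859375, -237.10000610351562], [609.4000244140625, -221.0]])
```

View pics/w1.png

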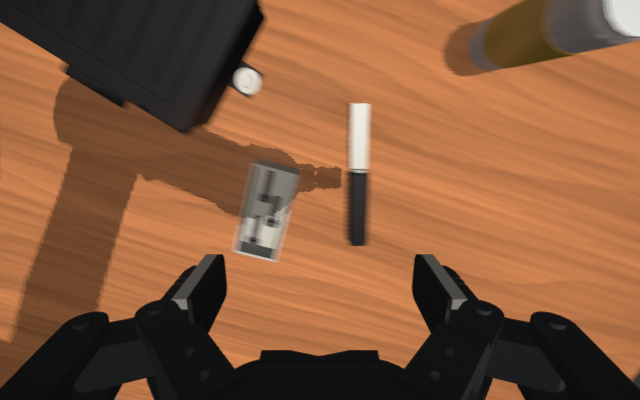

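>>> arm_command(increments=[[[0,0,1],[4,-40,-10],0.4],[[0,0,1],[4,-40,-50],0.4],[[0,0,1],[4,-40,-90],0.4],[[0,0,1],[4,-40,-130],0.4],[[0,0,1],[4,-40,-160],0.4]])

```text
clock: 2.65
position: [529.3, -257.0, 65.8]
ee_rot: [-0.695, -0.121, 0.698, -0.123]
contact_force: [-0.2, -0.1, 0.5]
gripper_width: 51.1
```

Run:
```python
from h import *
im,d,P,ray,e=snap('wrist'); s=readout.read_state(); print(s['position'],s['gripper_width'],s['contact_force'])
m=R.from_quat(s['ee_rot']).as_matrix(); print(m[:,0].round(3),np.degrees(np.arctan2(m[1,1],m[0,1])))
hsv=cv2.cvtColor(im,cv2.COLOR_BGR2HSV); S,V=hsv[...,1].astype(int),hsv[...,2].astype(int)
near=(np.hypot(P[...,0]-560,P[...,1]+255)<130)&(P[...,1]<-200)
print('blade',rect(P,ray,e,near&(S<70)&(V>100)&(P[...,2]>6)&(P[...,2]<18),12.2))
```

```text
[ 526.25730732 -255.96042454   61.01765656] 51.1881744681931 [-1.30769997  0.39097762 -3.20983021]
[-0.013 -0.001 -1.   ] -70.27270743684156
blade (np.float64(12.911046271559798), 3481, ((577.6559448242188, -241.57423400878906), (73.91606903076172, 17.496185302734375), 19.104616165161133), [[539.9000244140625, -245.39999389648438], [545.5999755859375, -261.8999938964844], [615.4000244140625, -237.6999969482422], [609.7000122070312, -221.1999969482422]])
```

>>> arm_command(increments=[[[0,-0.7,-0.6],[5,-1.5,-20],0.4],[[0,-0.7,-0.6],[5,-1.5,-40],0.4],[[0,-0.7,-0.6],[5,-1.5,-50],0.4],[[0,-0.7,-0.6],[5,-1.5,-57],0.4],[[0,-0.7,-0.6],[5,-1.5,-57],0.4]])

```text
clock: 3.2
position: [531.3, -257.4, 3.9]
ee_rot: [-0.697, -0.117, 0.698, -0.118]
contact_force: [0.2, -0.2, -0.2]
gripper_width: 51.1
```

>>> arm_command(increments=[[[0,0,0],[0,0,0],1],[[0,0,0],[0,0,0],1],[[0,0,0],[0,0,0],1],[[0,0,0],[0,0,0],1],[[0,0,0],[0,0,0],1]])

```text
clock: 3.7
position: [532.2, -257.6, 5.3]
ee_rot: [0.697, 0.117, -0.697, 0.118]
contact_force: [-0.5, 0.5, 5.6]
gripper_width: 21.0
```

>>> arm_command(increments=[[[0,0,0],[0,0,15],1],[[0,0,0],[0,0,45],1],[[0,0,0],[0,0,85],1],[[0,0,-3],[-5,10,120],1],[[0,0,-7],[-10,30,125],1]])

```text
clock: 4.2
position: [524.8, -228.7, 135.0]
ee_rot: [0.707, 0.072, -0.7, 0.075]
contact_force: [0.5, 0.8, -1.4]
gripper_width: 20.3
```

>>> arm_command(increments=[[[0,0,-5],[-15,50,0],1],[[0,0,-10],[-30,95,0],1],[[0,0,-15],[-45,140,0],1],[[0,0,-20],[-55,185,0],1],[[0,0,-24],[-65,225,0],1]])

```text
clock: 4.7
position: [458.5, -2.1, 134.9]
ee_rot: [0.706, -0.077, -0.7, -0.073]
contact_force: [1.3, 0.2, -0.7]
gripper_width: 20.7
```

>>> arm_command(increments=[[[0,0,-2],[-5,20,0],1],[[0,0,-3],[-10,40,0],1],[[0,0,-3],[-12,43,0],1],[[0,0,-3],[-12,43,0],1],[[0,0,-3],[-12,43,0],1]])

```text
clock: 5.2
position: [446.4, 40.3, 134.8]
ee_rot: [0.704, -0.096, -0.698, -0.091]
contact_force: [0.1, -0.1, -1.1]
gripper_width: 20.2
```

```bash
cat > m.py <<'E'
from h import *
import sys
im,d,P,ray,e=snap('wrist'); cv2.imwrite('pics/%s.png'%sys.argv[1],im); s=readout.read_state(); p=s['position'];print(p.round(1),s['gripper_width'],s['contact_force'].round(1))
np.savez('w.npz',im=im,P=P,ray=ray,e=e)
m=R.from_quat(s['ee_rot']).as_matrix(); print(m[:,0].round(3),np.degrees(np.arctan2(m[1,1],m[0,1])))
hsv=cv2.cvtColor(im,cv2.COLOR_BGR2HSV); S,V=hsv[...,1].astype(int),hsv[...,2].astype(int)
bl=(S<70)&(V>90)&(abs(P[...,2]-p[2])<30)&(np.hypot(P[...,0]-p[0],P[...,1]-p[1])<130)
n,l,st,c=cv2.connectedComponentsWithStats(bl.astype(np.uint8)); k=1+np.argmax(st[1:,4]); q=P[l==k]
c=np.median(q,0); a=np.array([np.cos(np.radians(-14.4)),np.sin(np.radians(-14.4)),0]); t=(q-c)@a
f,b=q[t>np.quantile(t,.9)].mean(0),q[t<np.quantile(t,.1)].mean(0)
v=f-b; print('blade',len(q),'centre',c.round(1),'yaw',np.degrees(np.arctan2(v[1],v[0])).round(2),'pitch up',np.degrees(np.arctan2(v[2],np.hypot(v[0],v[1]))).round(2),'far',q[np.argmax(t)].round(1), 'rect',rect(P,ray,e,l==k,c[2])[2])
near=np.hypot(P[...,0]-623,P[...,1]+4.4)<120
lip=near&(P[...,2]>58)&(P[...,2]<67)&(P[...,0]<580)&(V<90)
if lip.sum()>50: print('lip',rect(P,ray,e,lip,62))
E
python3 m.py w2
```

```text
[446.5  40.2 134.8] 20.229447874887125 [-0.3 -0.3 -1.4]
[ 0.007 -0.008 -1.   ] -105.2776957760408
blade 6942 centre [498.3  25.5 142.8] yaw -15.21 pitch up 0.54 far [531.   23.7 141.6] rect ((494.3306579589844, 26.278060913085938), (17.906883239746094, 71.94607543945312), 74.52742004394531)
lip (np.float64(62.73267322582231), 2898, ((549.0459594726562, 12.421745300292969), (188.52964782714844, 15.451634407043457), 75.5987319946289), [[518.0999755859375, -77.0], [533.0999755859375, -80.80000305175781], [580.0, 101.80000305175781], [565.0, 105.5999984741211]])
```

View pics/w2.png

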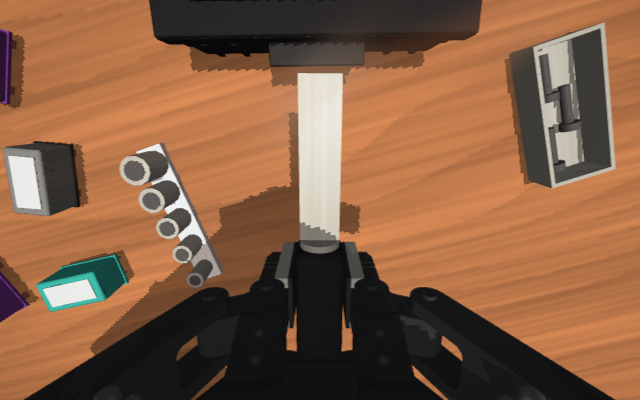

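>>> arm_command(increments=[[[0,0,0.8],[0,1,-25],1],[[0,0,0.8],[0,1,-50],1],[[0,0,0.8],[0,1,-75],1],[[0,0,0.8],[0,1,-89],1],[[0,0,0.8],[0,1,-89],1]])

```text
clock: 5.75
position: [445.3, 39.6, 43.9]
ee_rot: [0.703, -0.093, -0.7, -0.086]
contact_force: [-0.5, 0.2, -0.7]
gripper_width: 20.6
```

```bash
python3 m.py w3
```

```text
[446.2  40.2  45.1] 20.501016243552883 [ 0.7  0.5 -1.2]
[ 0.005 -0.009 -1.   ] -104.54799414825017
blade 6953 centre [497.3  25.4  51.8] yaw -14.61 pitch up 0.25 far [528.5  18.2  50.8] rect ((493.2933349609375, 26.148048400878906), (17.966825485229492, 72.0040512084961), 75.19586944580078)
lip (np.float64(62.6505180288965), 5066, ((545.9014892578125, 13.570686340332031), (59.85223388671875, 9.097498893737793), 75.53278350830078), [[534.0, -14.300000190734863], [542.7999877929688, -16.5], [557.7999877929688, 41.400001525878906], [549.0, 43.70000076293945]])
```

View pics/w3.png

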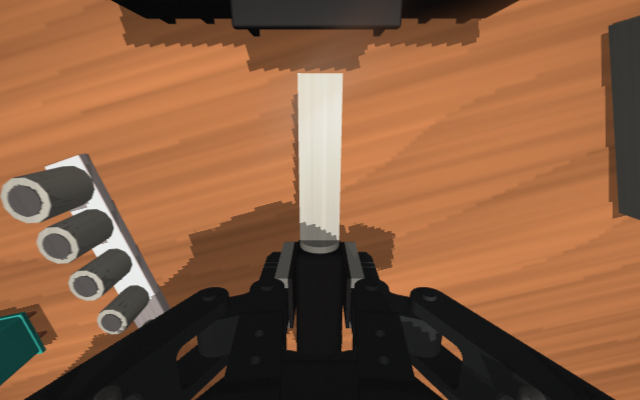

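>>> arm_command(increments=[[[0,0,0],[5,-1.3,1],1],[[0,0,0],[10,-2.6,1.5],1],[[0,0,0],[17,-4.4,1.5],1],[[0,0,0],[24,-6.2,1.5],1],[[0,0,0],[24,-6.2,1.5],1]])

```text
clock: 6.3
position: [471.8, 34.0, 47.0]
ee_rot: [0.704, -0.092, -0.699, -0.087]
contact_force: [-0.6, 0.4, -1.7]
gripper_width: 20.6
```

```bash
python3 m.py w4
```

```text
[470.9  33.9  46.7] 20.83034638406083 [-0.9  0.2 -0.8]
[ 0.005 -0.008 -1.   ] -104.58783922530898
blade 6166 centre [519.7  21.7  55.1] yaw -8.68 pitch up 7.65 far [547.4   9.   61.9] rect ((516.9404907226562, 22.105934143066406), (27.487957000732422, 67.68610382080078), 85.2907943725586)
lip (np.float64(62.70106532177233), 6156, ((549.0361938476562, 12.957809448242188), (191.5975341796875, 14.694486618041992), 75.57685089111328), [[518.0999755859375, -78.0], [532.2999877929688, -81.69999694824219], [580.0, 103.9000015258789], [565.7999877929688, 107.5999984741211]])
```

>>> arm_command(increments=[[[0,0,0],[0,0,6],1],[[0,0,0],[0,0,12],1],[[0,0,0],[0.5,0,18],1],[[0,0,0],[1,0,25],1],[[0,0,0],[2,-0.5,32],1]])

```text
clock: 6.85
position: [473.0, 33.5, 79.6]
ee_rot: [0.704, -0.092, -0.699, -0.087]
contact_force: [0.4, 0.7, -2.0]
gripper_width: 20.3
```

```bash
python3 m.py w5
python3 - <<'E'
from h import *
D=np.load('w.npz');P=D['P']
a=np.array([.9686,-.249]);b=np.array([.249,.9686]);q=P.reshape(-1,3);q=q[~np.isnan(q[:,0])];r=q[:,:2]-[623,-4.4];x=r@a;y=r@b
for x0 in range(-90,0,10):
    k=(abs(x-x0)<3)&(abs(abs(y)-50)<25)&(q[:,2]>50); print(x0,k.sum(),np.median(q[k,2]).round(1) if k.any() else '')
E
```

```text
[474.1  33.8  80.7] 20.71163585268171 [0.2 0.2 0.1]
[ 0.008 -0.008 -1.   ] -104.5460533228346
blade 5647 centre [518.1  21.1  87.5] yaw -14.55 pitch up 0.46 far [546.9  22.2  85.9] rect ((515.4717407226562, 21.562633514404297), (17.974502563476562, 60.572845458984375), 75.27188873291016)
lip (np.float64(62.5418134771179), 691, ((543.3081665039062, -51.224876403808594), (53.32062530517578, 2.653932571411133), 75.4549560546875), [[535.2999877929688, -76.69999694824219], [537.9000244140625, -77.4000015258789], [551.2999877929688, -25.799999237060547], [548.7000122070312, -25.100000381469727]])
-90 0 
-80 214 93.4
-70 387 91.9
-60 5985 106.0
-50 5026 104.1
-40 0 
-30 0 
-20 0 
-10 0
```

View pics/w5.png

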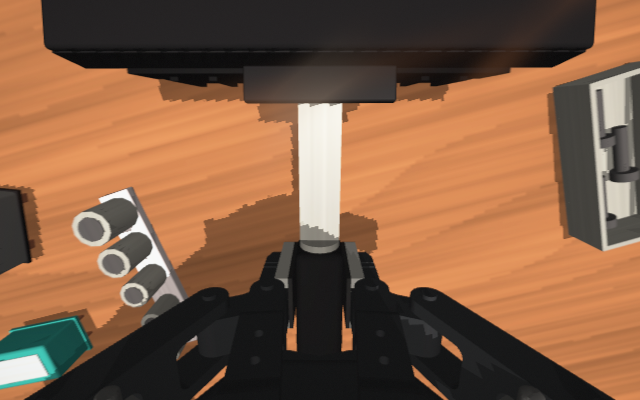

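>>> arm_command(increments=[[[0,0,0],[3.4,-0.9,13.7],1],[[0,0,0],[7.9,-2,26.6],1],[[0,0,0],[13.7,-3.5,38.9],1],[[0,0,0],[20.6,-5.3,50.5],1],[[0,0,0],[28.7,-7.4,61.4],1]])

```text
clock: 7.4
position: [502.9, 26.4, 143.0]
ee_rot: [0.705, -0.092, -0.698, -0.087]
contact_force: [-0.9, 0.5, -1.5]
gripper_width: 20.4
```

>>> arm_command(increments=[[[0,0,0],[9,-2.3,10],1],[[0,0,0],[19,-4.9,19.1],1],[[0,0,0],[29.7,-7.6,27],1],[[0,0,0],[41.3,-10.6,33.8],1],[[0,0,0],[53.3,-13.7,39.4],1]])

```text
clock: 7.9
position: [556.6, 12.6, 183.2]
ee_rot: [0.705, -0.091, -0.698, -0.087]
contact_force: [-0.1, -0.5, -2.4]
gripper_width: 20.7
```

Run:
```python
from h import *
s=readout.read_state(); print(s['position'].round(1),s['contact_force'].round(2),s['gripper_width'])
im,d,P,ray,e=snap('scene'); cv2.imwrite('pics/s2.png',cv2.resize(im[80:320,150:470],(800,600)))
```

```text
[556.6  12.6 183.2] [-0.09 -0.47 -2.44] 20.694413332326963
```

View pics/s2.png

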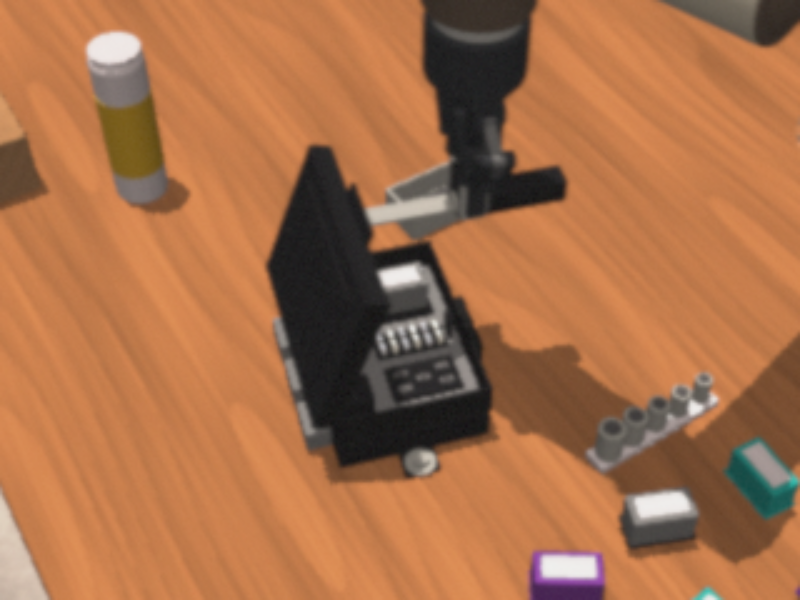

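>>> arm_command(increments=[[[0,0,0],[12,-3.1,2.6],1],[[0,0,0],[24.9,-6.4,5.6],1],[[0,0,0],[38,-9.8,7.3],1],[[0,0,0],[51.3,-13.2,7.5],1],[[0,0,0],[64.5,-16.6,6.5],1]])

```text
clock: 8.45
position: [624.1, -4.1, 191.0]
ee_rot: [0.707, -0.091, -0.696, -0.088]
contact_force: [0.3, -0.2, -0.6]
gripper_width: 20.6
```

>>> arm_command(increments=[[[0,0,0],[12.9,-3.3,-2.5],1],[[0,0,0],[25.5,-6.5,-6.5],1],[[0,0,0],[30,-7.7,-8],1],[[0,0,0],[30,-7.7,-8],1],[[0,0,0],[30,-7.7,-8],1]])

```text
clock: 8.95
position: [653.6, -11.8, 182.8]
ee_rot: [0.706, -0.091, -0.696, -0.087]
contact_force: [0.9, -0.9, -0.9]
gripper_width: 20.7
```

```bash
cat > ang.py <<'E'
from h import *
s=readout.read_state(); print(s['position'].round(1),s['contact_force'].round(2),s['gripper_width'])
for n in ('scene','top'):
    im,d,P,ray,e=snap(n); cv2.imwrite('pics/a_%s.png'%n,im); np.savez('a_%s.npz'%n,im=im,P=P,ray=ray,e=e)
    q=P.reshape(-1,3);g=im.reshape(-1,3).max(1)<75;r=q[:,:2]-[623,-4.4];x=r@[.9686,-.249];y=r@[.249,.9686]
    for lo in range(-80,81,40):
        k=g&(abs(y-lo)<10)&(x>70)&(x<230)&(q[:,2]>50)
        print(n,lo,k.sum(),[(xx,np.median(q[k&(abs(x-xx)<4),2]).round(0)) for xx in range(80,230,15) if (k&(abs(x-xx)<4)).any()])
E
python3 ang.py
```

```text
[653.6 -11.8 182.8] [ 0.88 -0.85 -0.94] 20.662923704372687
scene -80 384 [(80, np.float64(55.0)), (95, np.float64(68.0)), (110, np.float64(82.0)), (125, np.float64(96.0)), (140, np.float64(109.0)), (155, np.float64(122.0)), (170, np.float64(151.0))]
scene -40 325 [(80, np.float64(55.0)), (95, np.float64(67.0)), (110, np.float64(81.0)), (125, np.float64(95.0)), (140, np.float64(109.0)), (155, np.float64(124.0)), (170, np.float64(152.0))]
scene 0 413 [(80, np.float64(56.0)), (95, np.float64(68.0)), (110, np.float64(81.0)), (125, np.float64(95.0)), (140, np.float64(108.0)), (155, np.float64(125.0)), (170, np.float64(158.0))]
scene 40 413 [(80, np.float64(55.0)), (95, np.float64(67.0)), (110, np.float64(81.0)), (125, np.float64(95.0)), (140, np.float64(109.0)), (155, np.float64(122.0)), (170, np.float64(152.0))]
scene 80 125 [(80, np.float64(59.0)), (95, np.float64(89.0)), (110, np.float64(100.0)), (125, np.float64(114.0)), (140, np.float64(116.0)), (155, np.float64(134.0)), (170, np.float64(151.0))]
top -80 510 [(80, np.float64(54.0)), (95, np.float64(65.0)), (110, np.float64(79.0)), (125, np.float64(93.0)), (140, np.float64(107.0)), (155, np.float64(121.0)), (170, np.float64(137.0))]
top -40 4 [(95, np.float64(67.0))]
top 0 0 []
top 40 0 []
top 80 4 []
```

>>> arm_command(increments=[[[0,0,0],[-30,7,0],1],[[0,0,0],[-65,16,0],1],[[0,0,0],[-100,10,0],1],[[0,0,0],[-115,-20,0],1],[[0,0,0],[-120,-55,0],1]])

```text
clock: 9.55
position: [531.7, -66.3, 184.3]
ee_rot: [0.707, -0.09, -0.696, -0.086]
contact_force: [1.3, -0.0, -0.9]
gripper_width: 20.4
```

>>> arm_command(increments=[[[0,0,6],[0,-40,-5],1],[[0,0,13],[0,-80,-15],1],[[0,0,20],[0,-120,-30],1],[[0,0,27],[0,-160,-45],1],[[0,0,33],[-1,-190,-60],1]])

```text
clock: 10.05
position: [530.5, -258.3, 124.5]
ee_rot: [0.704, 0.116, -0.691, 0.116]
contact_force: [0.6, 0.1, -1.2]
gripper_width: 20.5
```

>>> arm_command(increments=[[[0,0,0.8],[0,0,-30],1],[[0,0,0.8],[0,0,-60],1],[[0,0,0.8],[0,0,-80],1],[[0,0,0.8],[0,0,-90],1],[[0,0,0.8],[0,0,-90],1]])

```text
clock: 10.55
position: [529.8, -258.0, 33.7]
ee_rot: [0.702, 0.121, -0.691, 0.121]
contact_force: [0.3, 0.3, -0.4]
gripper_width: 20.8
```

```bash
python3 m.py w6
```

```text
[ 530.8 -258.2   34.9] 20.172696101293482 [-0.3  0.1 -0.1]
[ 0.018  0.002 -1.   ] -70.24261791654418
blade 6936 centre [ 580.4 -241.2   42. ] yaw 14.93 pitch up 0.95 far [ 613.2 -238.3   42.9] rect ((576.8538208007812, -242.27142333984375), (71.43177032470703, 17.87887191772461), 19.48881721496582)
```

>>> arm_command(increments=[[[0,1,0],[0,0,-12],1],[[0,1,0],[0,0,-22],1],[[0,1,0],[0,0,-27],1],[[0,1,0],[0,0,-29.5],1],[[0,1,0],[0,0,-29.5],1]])

```text
clock: 11.1
position: [530.8, -258.1, 5.5]
ee_rot: [0.697, 0.122, -0.696, 0.121]
contact_force: [-1.0, -0.4, -2.0]
gripper_width: 20.7
```

>>> arm_command(increments=[[[0,0,0],[0,0,0],0.4],[[0,0,0],[0,0,0],0.4],[[0,0,0],[0,0,0],0.4],[[0,0,0],[0,0,0],0.4],[[0,0,0],[0,0,0],0.4]])

```text
clock: 11.6
position: [530.9, -258.2, 5.5]
ee_rot: [0.697, 0.122, -0.696, 0.121]
contact_force: [-0.1, -0.4, 0.7]
gripper_width: 51.2
```

>>> arm_command(increments=[[[0,0,0],[0,0,10],0.4],[[0,0,0],[0,0,30],0.4],[[0,0,0],[0,0,60],0.4],[[0,0,0],[0,0,100],0.4],[[0,0,0],[0,0,150],0.4]])

```text
clock: 12.1
position: [529.7, -257.9, 156.3]
ee_rot: [-0.696, -0.123, 0.697, -0.12]
contact_force: [1.7, -0.7, -0.6]
gripper_width: 51.1
```

```bash
python3 - <<'E'
from h import *
s=readout.read_state(); print(s['position'].round(1),s['gripper_width'],s['contact_force'].round(1))
im,d,P,ray,e=snap('wrist');hsv=cv2.cvtColor(im,cv2.COLOR_BGR2HSV); S,V=hsv[...,1].astype(int),hsv[...,2].astype(int)
near=(np.hypot(P[...,0]-530,P[...,1]+255)<130)&(P[...,1]<-200)
print('handle',rect(P,ray,e,near&(P[...,2]>15)&(P[...,2]<28)&(V<80),22)[:3])
print('blade',rect(P,ray,e,near&(S<70)&(V>100)&(P[...,2]>4)&(P[...,2]<20),12.2)[:3])
E
python3 ang.py | grep -v "^scene [48-]"
python3 - <<'E'
from h import *
D=np.load('a_top.npz'); im,P,ray,e=[D[k] for k in('im','P','ray','e')]
# crops
cv2.imwrite('pics/t2.png',cv2.resize(im[130:250,260:400],(700,600),interpolation=cv2.INTER_CUBIC))
E
```

```text
[ 529.7 -257.9  156.3] 51.1047532310798 [ 1.7 -0.7 -0.6]
handle (np.float64(22.388083744994105), 2020, ((500.1286315917969, -270.1780700683594), (88.37803649902344, 21.195056915283203), 19.39665985107422))
blade (np.float64(12.921972176950447), 1770, ((575.9794921875, -243.62081909179688), (76.87959289550781, 17.916133880615234), 19.330766677856445))
[ 535.2 -260.2  167.3] [ 2.53 -0.93  7.59] 51.03767345507851
scene 0 404 [(80, np.float64(55.0)), (95, np.float64(65.0)), (110, np.float64(82.0)), (125, np.float64(96.0)), (140, np.float64(109.0)), (155, np.float64(127.0)), (170, np.float64(158.0))]
top -80 393 [(95, np.float64(71.0)), (110, np.float64(80.0)), (125, np.float64(93.0)), (140, np.float64(108.0)), (155, np.float64(121.0)), (170, np.float64(138.0))]
top -40 554 [(80, np.float64(55.0)), (95, np.float64(66.0)), (110, np.float64(80.0)), (125, np.float64(93.0)), (140, np.float64(107.0)), (155, np.float64(121.0)), (170, np.float64(147.0))]
top 0 587 [(80, np.float64(54.0)), (95, np.float64(66.0)), (110, np.float64(80.0)), (125, np.float64(93.0)), (140, np.float64(107.0)), (155, np.float64(124.0)), (170, np.float64(156.0))]
top 40 550 [(80, np.float64(53.0)), (95, np.float64(67.0)), (110, np.float64(79.0)), (125, np.float64(93.0)), (140, np.float64(107.0)), (155, np.float64(121.0)), (170, np.float64(145.0))]
top 80 581 [(80, np.float64(55.0)), (95, np.float64(66.0)), (110, np.float64(80.0)), (125, np.float64(94.0)), (140, np.float64(108.0)), (155, np.float64(122.0)), (170, np.float64(139.0))]
```

View pics/t2.png

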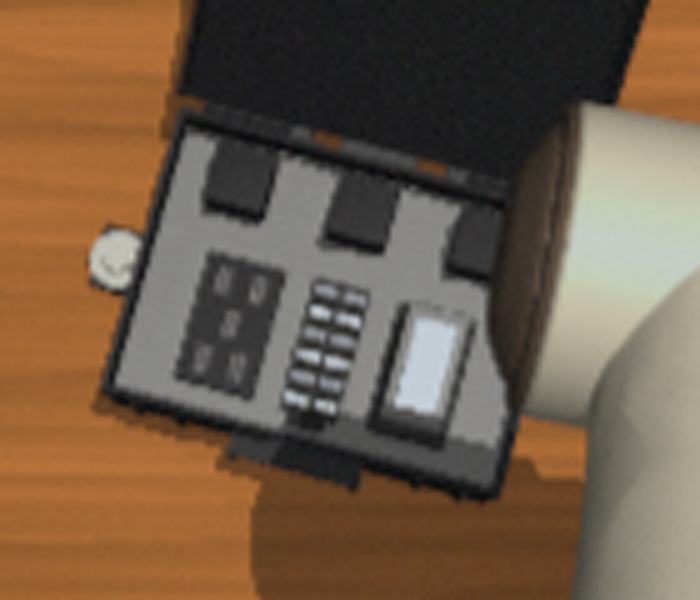

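>>> arm_command(increments=[[[0,0,-6],[0,40,15],0.4],[[0,0,-12],[0,85,30],0.4],[[0,0,-18],[0,130,35],0.4],[[0,0,-24],[0,175,35],0.4],[[0,0,-30],[0,220,35],0.4]])

```text
clock: 12.75
position: [532.5, -37.2, 195.6]
ee_rot: [0.707, -0.066, -0.701, -0.063]
contact_force: [2.0, 0.6, -0.3]
gripper_width: 51.4
```

>>> arm_command(increments=[[[0,0,-3],[0,45,0],0.4],[[0,0,-6],[-3,90,0],0.4],[[0,0,-9],[-6,135,0],0.4],[[0,0,-10],[-9,180,0],0.4],[[0,0,-10],[-11,220,0],0.4]])

```text
clock: 13.25
position: [520.5, 184.6, 195.1]
ee_rot: [0.698, -0.128, -0.693, -0.123]
contact_force: [1.2, -0.2, 0.7]
gripper_width: 51.2
```

>>> arm_command(increments=[[[0,0,0],[0,35,0],0.4],[[0,0,0],[0,68,0],0.4],[[0,0,0],[0,68,0],0.4],[[0,0,0],[0,68,0],0.4],[[0,0,0],[0,68,0],0.4]])

```text
clock: 13.75
position: [520.1, 251.6, 194.6]
ee_rot: [0.698, -0.128, -0.694, -0.123]
contact_force: [0.2, -0.9, 0.3]
gripper_width: 51.5
```

```bash
cat > rel.py <<'E'
from h import *
import sys
s=readout.read_state(); im,d,P,ray,e=snap('wrist'); cv2.imwrite('pics/%s.png'%sys.argv[1],im)
m=R.from_quat(s['ee_rot']).as_matrix(); print(s['position'].round(1),m[:,0].round(3),np.degrees(np.arctan2(m[1,1],m[0,1])).round(2),s['contact_force'].round(1),s['gripper_width'])
hsv=cv2.cvtColor(im,cv2.COLOR_BGR2HSV); S,V=hsv[...,1].astype(int),hsv[...,2].astype(int)
near=(np.hypot(P[...,0]-524,P[...,1]-248)<45)
print('relay',rect(P,ray,e,near&(P[...,2]>39)&(P[...,2]<49),43))
print('label',rect(P,ray,e,near&(P[...,2]>39)&(P[...,2]<49)&(V>150)&(S<60),43)[:3])
E
python3 rel.py w7
python3 - <<'E'
from h import *
D=np.load('a_top.npz');ray,e,im=D['ray'],D['e'],D['im']; g=im.max(2)
print(onplane(ray,e,306,194.6,39))
s=imaging.camera_info
P=D['P']; m=np.zeros(g.shape,bool); m[175:215,290:320]=True
hsv=cv2.cvtColor(im,cv2.COLOR_BGR2HSV)
print(rect(P,ray,e,m&(g<75)&(abs(P[...,2]-40)<5),39))
E
```

```text
[520.1 251.6 194.6] [ 0.005 -0.008 -1.   ] -110.48 [ 0.2 -0.9  0.3] 51.515937756916365
relay (np.float64(43.7706693831621), 1569, ((523.1113891601562, 247.40707397460938), (27.85763931274414, 51.75699234008789), 69.4546127319336), [[494.0, 243.39999389648438], [542.5, 225.3000030517578], [552.2000122070312, 251.39999389648438], [503.79998779296875, 269.5]])
label (np.float64(44.052221062186106), 1029, ((524.7772827148438, 247.06655883789062), (23.339649200439453, 43.00278854370117), 68.94825744628906))
[614.64246545  41.66582986  39.        ]
(np.float64(39.16041627067716), 309, ((613.1224365234375, 42.55693817138672), (34.62797164916992, 58.09724807739258), 75.74590301513672), [[580.7000122070312, 32.900001525878906], [637.0, 18.600000381469727], [645.5, 52.20000076293945], [589.2000122070312, 66.5]])
```

View pics/w7.png

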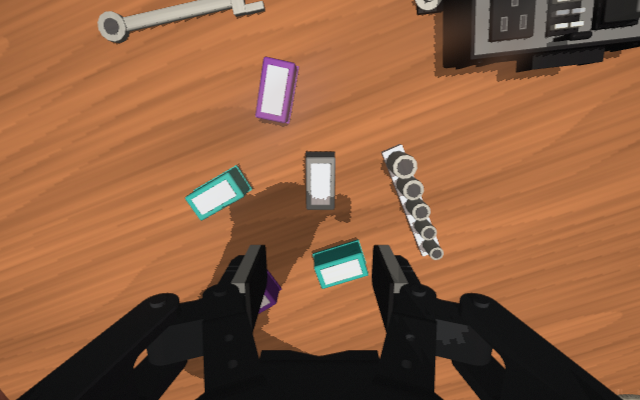

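>>> arm_command(increments=[[[0,0,-0.3],[3.4,-4.3,-30],0.4],[[0,0,-0.3],[3.4,-4.3,-60],0.4],[[0,0,-0.3],[3.4,-4.3,-90],0.4],[[0,0,-0.3],[3.4,-4.3,-110],0.4],[[0,0,-0.3],[3.4,-4.3,-115],0.4]])

```text
clock: 14.3
position: [522.4, 244.8, 77.5]
ee_rot: [0.696, -0.132, -0.694, -0.125]
contact_force: [0.3, 0.2, -0.4]
gripper_width: 51.0
```

```bash
python3 rel.py w8
```

```text
[522.4 244.8  77.5] [ 0.001 -0.011 -1.   ] -110.93 [ 0.3  0.2 -0.4] 50.99923174947114
relay (np.float64(43.80782290845376), 3712, ((523.4991455078125, 247.32913208007812), (27.769638061523438, 52.33399200439453), 69.39085388183594), [[494.1000061035156, 243.5], [543.0999755859375, 225.10000610351562], [552.9000244140625, 251.10000610351562], [503.8999938964844, 269.5]])
label (np.float64(44.072197280961035), 2185, ((524.5769653320312, 247.47471618652344), (24.002330780029297, 44.51891326904297), 69.70443725585938))
```

>>> arm_command(increments=[[[0.6,0,0.3],[1.3,2.5,-20],0.4],[[0.6,0,0.3],[1.3,2.5,-40],0.4],[[0.6,0,0.3],[1.3,2.5,-55],0.4],[[0.6,0,0.3],[1.3,2.5,-64],0.4],[[0.6,0,0.3],[1.3,2.5,-64],0.4]])

```text
clock: 14.85
position: [524.3, 247.5, 14.1]
ee_rot: [0.696, -0.127, -0.695, -0.127]
contact_force: [0.1, 0.1, -0.6]
gripper_width: 51.3
```

>>> arm_command(increments=[[[0,0,0],[0,0,0],1],[[0,0,0],[0,0,0],1],[[0,0,0],[0,0,0],1],[[0,0,0],[0,0,0],1],[[0,0,0],[0,0,0],1]])

```text
clock: 15.35
position: [525.3, 248.1, 15.5]
ee_rot: [0.697, -0.126, -0.694, -0.127]
contact_force: [0.8, 0.2, 6.3]
gripper_width: 26.8
```

>>> arm_command(increments=[[[0,0,0],[0,0,10],1],[[0,0,0],[0,0,40],1],[[0,0,0],[0,0,80],1],[[0,0,0],[0,0,120],1],[[0,0,0],[0,0,130],1]])

```text
clock: 15.85
position: [527.3, 249.5, 151.0]
ee_rot: [0.699, -0.123, -0.692, -0.129]
contact_force: [0.8, 0.5, -0.4]
gripper_width: 27.1
```

```bash
cat > held.py <<'E'
from h import *
import sys
s=readout.read_state(); im,d,P,ray,e=snap('wrist'); cv2.imwrite('pics/%s.png'%sys.argv[1],im); p=s['position']
m=R.from_quat(s['ee_rot']).as_matrix(); print(p.round(1),m[:,0].round(3),np.degrees(np.arctan2(m[1,1],m[0,1])).round(2),s['contact_force'].round(1),s['gripper_width'])
hsv=cv2.cvtColor(im,cv2.COLOR_BGR2HSV); S,V=hsv[...,1].astype(int),hsv[...,2].astype(int)
near=(np.hypot(P[...,0]-p[0],P[...,1]-p[1])<45)&(P[...,2]>p[2]+5)&(P[...,2]<p[2]+50)&(S<60)&(V>150)
z,n,r,b=rect(P,ray,e,near,p[2]+30); z,n,r,b=rect(P,ray,e,near,z); print('label',z,n,r,'off',np.array(r[0])-p[:2],'dz',z-p[2])
q=P[near]; A=np.c_[q[:,:2]-q[:,:2].mean(0),np.ones(len(q))]; print('top plane slope',np.linalg.lstsq(A,q[:,2],rcond=None)[0].round(3))
E
python3 held.py w9
```

```text
[527.3 249.5 151. ] [ 0.012  0.006 -1.   ] -110.54 [ 0.8  0.5 -0.4] 27.10788847479039
label 179.59639935219275 3524 ((524.7614135742188, 249.48878479003906), (17.37779426574707, 39.14191436767578), 69.35047149658203) off [-2.53989969 -0.04087363] dz 28.615466327902112
top plane slope [9.00000e-03 3.00000e-03 1.79586e+02]
```

View pics/w9.png

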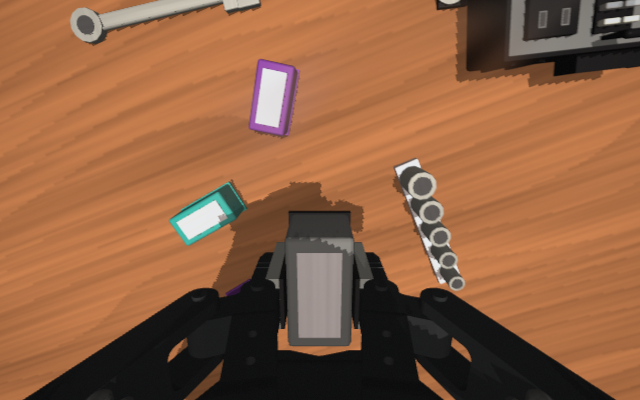

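>>> arm_command(increments=[[[-0.3,0.6,1.5],[-5,-40,0],1],[[-0.3,0.6,3],[-10,-80,0],1],[[-0.3,0.6,4.5],[-16,-120,0],1],[[-0.3,0.6,6],[-22,-160,0],1],[[-0.3,0.6,6],[-22,-178,0],1]])

```text
clock: 16.4
position: [502.2, 68.3, 149.0]
ee_rot: [-0.7, 0.09, 0.703, 0.09]
contact_force: [1.0, 1.1, -0.1]
gripper_width: 27.0
```

>>> arm_command(increments=[[[0,0,0],[0,0,0],1],[[0,0,0],[0,0,0],1],[[0,0,0],[0,0,0],1],[[0,0,0],[0,0,0],1],[[0,0,0],[0,0,0],1]])

```text
clock: 16.9
position: [502.3, 69.2, 148.8]
ee_rot: [-0.7, 0.09, 0.703, 0.09]
contact_force: [-0.2, 1.5, -0.6]
gripper_width: 27.0
```

```bash
python3 held.py w10
python3 - <<'E'
from h import *
im,d,P,ray,e=snap('wrist'); g=im.max(2); Z=P[...,2]
x=(P[...,0]-614)*.9686-(P[...,1]-43)*.249; y=(P[...,0]-614)*.249+(P[...,1]-43)*.9686
for lo,hi in((36.8,43),(36,45)):
  for t in (70,90): 
    k=(abs(x)<38)&(abs(y)<26)&(Z>lo)&(Z<hi)&(g<t); 
    if k.sum()>50: print(lo,t,rect(P,ray,e,cv2.morphologyEx(k.astype(np.uint8),cv2.MORPH_OPEN,np.ones((3,3))),39)[:3])
# slots = darkest; far-right check twin top
k=(Z>68)&(Z<76)&(g>150); print('twin label',rect(P,ray,e,k&(abs(x)<60)&(y<-50),71)[:3])
E
```

```text
[502.3  69.2 148.8] [-0.005  0.    -1.   ] -104.61 [-0.2  1.5 -0.6] 26.968446256464283
label 177.5219077658222 3614 ((499.9064636230469, 69.12579345703125), (17.67250633239746, 39.86012649536133), 75.39208984375) off [-2.41307515 -0.03781426] dz 28.68062738781819
top plane slope [-6.00000e-03  4.00000e-03  1.77495e+02]
36.8 70 (np.float64(39.74448325811758), 1291, ((625.1727294921875, 39.03538131713867), (34.87610626220703, 34.004310607910156), 75.36337280273438))
36.8 90 (np.float64(39.73745996992369), 2720, ((619.2194213867188, 40.460784912109375), (35.12670135498047, 46.24641799926758), 75.36055755615234))
36 70 (np.float64(39.74448325811758), 1291, ((625.1727294921875, 39.03538131713867), (34.87610626220703, 34.004310607910156), 75.36337280273438))
36 90 (np.float64(39.73745996992369), 2720, ((619.2194213867188, 40.460784912109375), (35.12670135498047, 46.24641799926758), 75.36055755615234))
twin label (np.float64(72.09405861894444), 3035, ((589.409423828125, -42.91773223876953), (24.838825225830078, 45.18281555175781), 75.3687515258789))
```

View pics/w10.png

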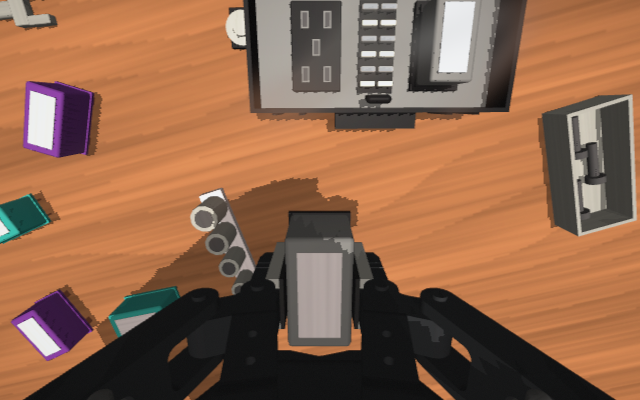

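Run:
```python
from h import *
D=cv2.imread('pics/w10.png'); im,d,P,ray,e=snap('wrist'); g=im.max(2).astype(np.uint8)
sub=g[0:100,285:348]; print('bg',np.median(sub))
x=(P[...,0]-614)*.9686-(P[...,1]-43)*.249; y=(P[...,0]-614)*.249+(P[...,1]-43)*.9686
k=((g<115)&(abs(P[...,2]-39.7)<3)&(abs(x)<40)&(abs(y)<24)).astype(np.uint8)
k=cv2.morphologyEx(k,cv2.MORPH_CLOSE,np.ones((7,7)))
print('block',rect(P,ray,e,k,39))
ad=cv2.adaptiveThreshold(g,255,cv2.ADAPTIVE_THRESH_MEAN_C,cv2.THRESH_BINARY,31,-12)
m=np.zeros_like(ad); m[5:88,296:336]=ad[5:88,296:336]
n,l,s,c=cv2.connectedComponentsWithStats(m)
for i in range(1,n):
    if s[i,4]>15: print(s[i],c[i].round(1),onplane(ray,e,round(c[i][0]),round(c[i][1]),39).round(1))
```

```text
bg 91.0
block (np.float64(nan), 4105, ((613.0059204101562, 41.84064483642578), (35.486351013183594, 60.3475227355957), 75.59980773925781), [[579.4000244140625, 32.20000076293945], [637.7999877929688, 17.200000762939453], [646.5999755859375, 51.5], [588.2000122070312, 66.5]])
[300  11   9  18 160] [304.   19.4] [632.7  45.1  39. ]
[322  11   9  18 154] [326.1  19.5] [628.8  30.   39. ]
[311  39   9  17 148] [315.1  46.9] [613.2  42.2  39. ]
[301  66   9  16 129] [304.8  73.3] [598.1  53.9  39. ]
[323  66   8  16 127] [326.5  73.6] [593.5  39.   39. ]
```

Run:
```python
from h import *
s=readout.read_state(); p=s['position']; im,d,P,ray,e=snap('wrist'); g=im.max(2)
print(p.round(1)); a=np.array([.9686,-.249])
for z in (176.5,177.5):
    q=[onplane(ray,e,320,v,z) for v in (238,346)]; print(z,[(w[:2]-p[:2])@a for w in q], [(onplane(ray,e,u,300,z)[:2]-p[:2])@[.249,.9686] for u in (288,352)])
for v in list(range(204,244,3))+list(range(334,356,2)): print(v,g[v,320],P[v,320].round(1),end=' | ')
```

```text
[502.3  68.8 148.9]
176.5 [np.float64(23.52650988212574), np.float64(-27.956611561611105)] [np.float64(12.363499260434935), np.float64(-14.46617367438823)]
177.5 [np.float64(23.960162491800027), np.float64(-27.076882995926233)] [np.float64(12.248209586562433), np.float64(-14.34899741246993)]
204 123 [485.4  71.5   1.6] | 207 129 [482.1  72.4   0.6] | 210 100 [479.7  73.    2. ] | 213 46 [525.3  61.6 147.8] | 216 57 [524.6  61.8 150.1] | 219 58 [525.   61.7 155.3] | 222 59 [524.7  61.8 158.4] | 225 60 [524.5  61.9 161.7] | 228 60 [524.9  61.8 166.1] | 231 56 [524.9  61.8 169.7] | 234 53 [524.8  61.8 172.4] | 237 61 [524.3  62.  174.3] | 240 87 [524.   62.1 176.5] | 243 94 [522.8  62.4 176.8] | 334 173 [481.8  73.1 177.4] | 336 173 [481.4  73.2 178.2] | 338 98 [479.3  73.7 176.9] | 340 90 [478.3  74.  176.8] | 342 89 [477.5  74.2 177.1] | 344 90 [476.6  74.4 177.2] | 346 148 [325.5 113.2   1.1] | 348 184 [ 3.218e+02  1.142e+02 -2.000e-01] | 350 186 [319.7 114.7   0.4] | 352 182 [3.167e+02 1.155e+02 1.000e-01] | 354 187 [313.6 116.3  -0.5] |
```

>>> arm_command(increments=[[[0,-0.3,0.2],[25,-6,0],1],[[0,-0.3,0.2],[55,-13,0],1],[[0,-0.3,0.2],[85,-20,0],1],[[0,-0.3,0.2],[105,-24.5,0],1],[[0,-0.3,0.2],[113,-26.4,0],1]])

```text
clock: 17.6
position: [616.8, 42.0, 148.4]
ee_rot: [0.702, -0.089, -0.701, -0.089]
contact_force: [-0.9, -0.2, -0.5]
gripper_width: 27.1
```

>>> arm_command(increments=[[[0,0,0],[0,0,-5],1],[[0,0,0],[0,0,-20],1],[[0,0,0],[0,0,-35],1],[[0,0,0],[0,0,-45],1],[[0,0,0],[0,0,-50],1]])

```text
clock: 18.1
position: [615.4, 42.0, 97.3]
ee_rot: [-0.701, 0.089, 0.702, 0.089]
contact_force: [0.2, -1.1, -0.4]
gripper_width: 27.1
```

```bash
python3 held.py w11
```

```text
[615.4  42.   97.3] [-0.001 -0.    -1.   ] -104.48 [ 0.2 -1.1 -0.4] 27.074995178545983
label 125.87345035452967 3761 ((612.86376953125, 42.00679016113281), (18.44970703125, 39.79191970825195), 75.49762725830078) off [-2.54908102 -0.02564061] dz 28.58799317108567
top plane slope [1.1000e-02 2.2000e-02 1.2601e+02]
```

Down the last part to TCP z about 63, with a small y correction.

>>> arm_command(increments=[[[0,0,0],[0,0.5,-10],1],[[0,0,0],[0,0.5,-20],1],[[0,0,0],[0,0.5,-28],1],[[0,0,0],[0,0.5,-33],1],[[0,0,0],[0,0.5,-34],1]])

```text
clock: 18.65
position: [615.1, 42.4, 62.0]
ee_rot: [-0.7, 0.09, 0.703, 0.089]
contact_force: [0.0, 0.2, -0.9]
gripper_width: 27.3
```

>>> arm_command(increments=[[[0,0,0],[0,0,0],1],[[0,0,0],[0,0,0],1],[[0,0,0],[0,0,0],1],[[0,0,0],[0,0,0],1],[[0,0,0],[0,0,0],1]])

```text
clock: 19.15
position: [615.2, 42.4, 62.3]
ee_rot: [-0.7, 0.09, 0.702, 0.089]
contact_force: [-0.4, -0.4, -0.2]
gripper_width: 26.9
```

```bash
python3 held.py w12; python3 ang.py | grep -v "^top [48-]"
python3 - <<'E'
from h import *
D=np.load('a_scene.npz'); im,P=D['im'],D['P']
cv2.imwrite('pics/fin.png',cv2.resize(im[120:280,230:430],(750,600),interpolation=cv2.INTER_CUBIC))
D=np.load('a_top.npz'); im,P,ray,e=[D[k] for k in('im','P','ray','e')]; Z=P[...,2]; V=im.max(2)
m=np.zeros(Z.shape,bool); m[220:275,425:465]=1
print('handle',rect(P,ray,e,m&(Z>12)&(Z<30)&(V<80),22)[:3])
hs=cv2.cvtColor(im,cv2.COLOR_BGR2HSV)
for n,(a,b,c,d),z in (('rail',(235,265,230,300),20),('tray',(380,415,230,295),30),('wrench',(150,230,135,170),8)):
    m=np.zeros(Z.shape,bool); m[c:d,a:b]=1; print(n,rect(P,ray,e,m&(hs[...,1]<60)&(V>100),z)[:3])
E
```

```text
[615.2  42.4  62.3] [-0.003 -0.001 -1.   ] -104.5 [-0.4 -0.4 -0.2] 26.873374257928088
label 90.88418477567666 3748 ((612.6896362304688, 42.383811950683594), (18.29842758178711, 39.81730651855469), 75.47712707519531) off [-2.4895967  -0.01201141] dz 28.62915404740651
top plane slope [8.0e-03 8.0e-03 9.1e+01]
[615.2  42.4  62.2] [ 1.16  0.19 -0.21] 27.451524176976847
scene -80 385 [(80, np.float64(56.0)), (95, np.float64(69.0)), (110, np.float64(82.0)), (125, np.float64(96.0)), (140, np.float64(111.0)), (155, np.float64(124.0)), (170, np.float64(152.0))]
scene -40 315 [(80, np.float64(55.0)), (95, np.float64(69.0)), (110, np.float64(81.0)), (125, np.float64(94.0)), (140, np.float64(109.0)), (155, np.float64(122.0)), (170, np.float64(153.0))]
scene 0 408 [(80, np.float64(55.0)), (95, np.float64(67.0)), (110, np.float64(81.0)), (125, np.float64(96.0)), (140, np.float64(109.0)), (155, np.float64(126.0)), (170, np.float64(158.0))]
scene 40 408 [(80, np.float64(56.0)), (95, np.float64(67.0)), (110, np.float64(81.0)), (125, np.float64(95.0)), (140, np.float64(108.0)), (155, np.float64(123.0)
[... 250 characters left out ...]
0)), (95, np.float64(65.0)), (110, np.float64(80.0)), (125, np.float64(94.0)), (140, np.float64(106.0)), (155, np.float64(123.0)), (170, np.float64(155.0))]
handle (np.float64(21.499296332878657), 408, ((500.3651123046875, -267.63006591796875), (90.16810607910156, 23.738698959350586), 19.545164108276367))
rail (np.float64(nan), 493, ((460.1925354003906, 162.35780334472656), (128.74122619628906, 26.264183044433594), 6.42173433303833))
tray (np.float64(nan), 818, ((464.7148132324219, -165.7558135986328), (109.7889633178711, 49.833290100097656), 3.220546245574951))
wrench (np.float64(nan), 549, ((700.7193603515625, 314.4916687011719), (161.18763732910156, 51.95086669921875), 81.44517517089844))
```

View pics/fin.png

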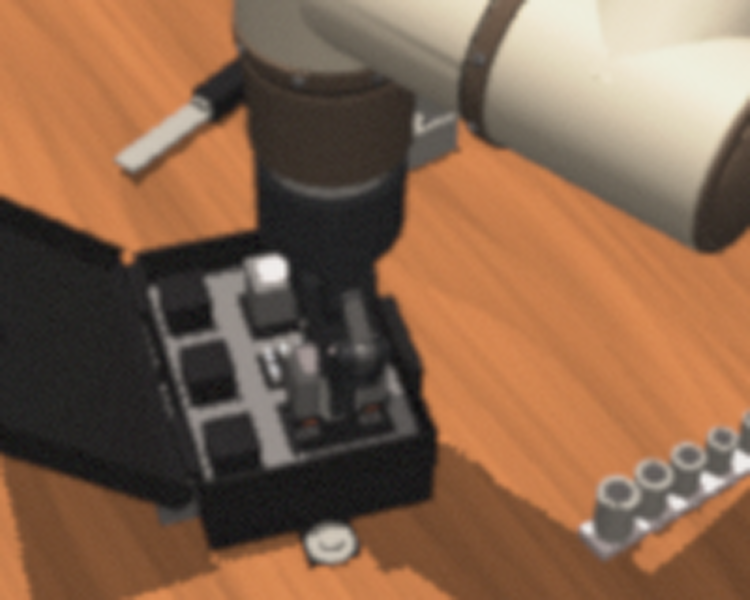

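```bash
python3 -c "
from bench import arm; print(arm.job_done())"
```

```text
the job is handed in; nothing more can be done
None
```

I levered the cover open with the pry tool and laid the tool back on the bench where it came from. The relay is now held, blades down, over the empty socket. The job is handed in at about 19 s on the robot's clock; it reported no verdict.

Last checks:
- **Cover:** its slope in both fixed cameras puts it at about 2.40 rad, against its stop.
- **Pry tool:** it lies flat and let go, with the top of the handle about 22 mm up, within 2 mm of its first place.
- **Relay position:** by my estimate it is within about 1 mm of the socket centre, whose position agreed within 1 mm between the top and wrist views. It is square to the box within about 0.5° and upright within about 1°.
- **Relay height:** the blade tips are about 8 mm above the socket. The force readings showed only noise.
- **Bystanders:** the socket rail and bolt tray measured within 1 mm of where they started.

**Not confirmed:**
- **Wrench:** my last measurement of it came out wrong. The colour mask picked up too large a patch, so its centre read 13 mm off. The arm never went near it.
- **Cleaner can:** I did not measure it again. The arm did not go near it either.
- **Relay along its length:** its place in the fingers is known only to about 1 mm. Two readings gave −1.4 and −2.4 mm, and I used −2.0.

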